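# Wipe the reader's lens and hold a flask down in its sprung cradle

### The arm

A 6-joint arm with a two-finger parallel gripper is mounted at the origin on the work surface. World frame = base frame: x ahead of the robot, y to its left, z up, the work surface at z = 0. Lengths are in m, angles in degrees, forces in N, time in s.
With the tool pointing down it reaches from about 0.325 to 0.85 m from the base axis. Payload 15.5 kg.
Tool frame: the origin (TCP) lies midway between the tips of the shut fingers; the grasp point (between the pads) lies 19 mm behind it; z points along the fingers, y is the line along which they close (so a half turn about z gives the same grasp; the last joint's range is limited). The gripper opens to 91 mm and grips with 3 to 60 N. Pads are 32 mm wide; open, the fingers measure 118 mm over their backs; the gripper's body (76 mm by 178 mm) begins 60 mm behind the grasp point.
Start: joints at [-71.591, 28.281, 77.091, -0, 74.628, -5.472], TCP at [0.253, -0.571, 0.214] pointing down, gripper open.
Joint ranges: [-166.48, 166.48], [-47.26, 123.95], [12.59, 153.08], [-70.14, 250.14], [6.76, 159.57], [-176.63, 176.63]. Speed limits (degrees/s): [108.29, 108.29, 147.25, 172.46, 172.46, 172.46].

### API

Orientations are given as a 3x3 rotation matrix whose columns are the frame's x, y, z axes.
In Python, from bench import ctrl gives the robot as it stands. The module is installed in compiled form; this text tells all that it offers. Calls block until the motion is done:
- ctrl.goto(position, orientation): joint-space move of the TCP to a pose.
- ctrl.move_l(position, vel=0.15, ori=None, contact_N=None): straight line of the TCP; ori=None keeps the orientation; vel is the mean speed in m/s. With contact_N (N) it stops when the force on the tool has changed by that much, and returns True; else False.
- ctrl.movej(angles): joint-space move.
- ctrl.command_gripper(opening): opening from 0.0 (shut) to 1.0 (fully open); the grip force is fixed at half the most; returns when the fingers have stopped.
- ctrl.sleep(seconds).
- ctrl.ik(position, orientation): joint angles nearest the present ones, or None.
- ctrl.read_camera(name): name is "side" or "top" or "wrist"; returns the picture (480x640x3 uint8, blue, green, red); there is no depth.
- ctrl.camera_params(name): a dict with "fx", "fy", "cx", "cy" (pixels), "pose" (4x4, takes a point from camera to world coordinates); the wrist camera has in their place "T_tool_cam" (4x4, takes a point from camera to tool coordinates, whose origin is the TCP and whose axes are the flange's). Camera axes: x right, y up, looking along -z (the intrinsics and any distortion apply to the point x, -y, -z); pixel columns grow to the right and rows downward; lengths in m; the calibration is good to about 2 mm. A picture is of the moment at which its call begins: read the wrist's pose just before it. camera_params takes no time and is no camera call.
A pose or a line that the arm cannot do raises ctrl.MotionError and nothing moves.
- ctrl.sign_off(): hands the job in; it is judged then, once.
Readings, each from a call of its own:
- ctrl.current_t(): time.
- ctrl.current_q(): joint angles.
- ctrl.current_dq(): joint speeds.
- ctrl.current_effort(): joint torques, N m.
- ctrl.current_tool_pos(): TCP position.
- ctrl.current_eef_rot(): TCP orientation.
- ctrl.current_contact_force(): force on the tool from outside, world axes, zero at the start.
- ctrl.current_wrist_torque(): the same for the moment, N m.
- ctrl.current_grip_width(): opening from 0.0 (shut) to 1.0 (fully open).
- ctrl.current_grasp_force(): force on a finger pad.
Only numpy, scipy, OpenCV 4.12 (cv2) and the standard library are available. Lean on these libraries where they do the work, as an engineer would, in place of code of your own. Each camera call takes 0.05 s, during which the arm holds its last target. There are 200 camera calls.

### The job

Wipe the lens of the green reader by pressing its sprung paddle down to the stop and letting it come back up. Then take the amber flask with the blue stopper off its cork ring, set it upright in the reader's sprung steel ring, push it down until the ring is fully home, and finish with the robot still holding it pressed down there: do not let go. Leave the other two flasks and the beaker where they stand.

Things in the scene. Friction and masses are not known exactly. Their poses are not given: they have to be found in the camera images.
- reader: Lime-green bench reader, fixed. Origin on the bench under its ring cradle's centre; x away from the robot at yaw 0, z up. Body 170 (x) by 200 (y) by 30 mm high, centred at y +40; display box at y +78 to +138, top 91 mm above the bench. Grey foot 160 by 120 by 12 mm, centred at y -120, carries the paddle. Under the ring a 32 mm lens with an orange wiper, 31 mm above the bench
- ring_top (a point): Centre of the top face of the sprung steel ring cradle (outer diameter 74, inner diameter 48, 10 mm high, on a coil spring). 65 mm above the bench when the spring is up. A flask's 64 mm ball sits in it with its lowest point 10.8 mm below this point
- cradle (a joint): Downward travel of the sprung ring in m: 0 up, 0.018 fully home at its stop. The spring resists with about 6 N at the start and 15 N at the stop; a flask's own weight (about 2 to 3 N) does not move it
- paddle_pad (a point): Top of the black rubber pad near the raised end of the steel paddle: press here. Paddle 95 by 50 mm, hinged at its far end, at reader x +55, y -120, z 24 mm; at rest it rises toward reader -x at 0.40 rad, this point 59 mm above the bench; at the stop about 34 mm above the bench and 8 mm farther toward reader -x
- paddle (a joint): Paddle angle in rad: 0 raised at rest, 0.35 down at its stop. Pressing at the pad takes about 4.5 N at first and 9.5 N at the stop; it springs back when released. It drives the lens wiper
- flask: The flask to load: amber glass, blue stopper, rigid. Ball 64 mm in diameter (centre 32 mm above the origin), neck 26 mm in diameter from 62 to 106 mm, stopper 25 mm in diameter up to 125 mm above the origin. Origin at the ball's lowest point, z along the neck; about 0.22 kg, bottom-heavy. Grip the neck about 88 mm above the origin
- stand: The cork ring that carries the amber flask, fixed: outer diameter 80, inner diameter 48, 25 mm high; origin under its centre. The flask's origin stands 14 mm above the bench in it
- flask_green: Another flask of the same shape in a like cork ring: green glass, white stopper; to be left alone. Origin at the lowest point of the ball
- flask_clear: Another flask of the same shape in a like cork ring: clear glass, red stopper; to be left alone. Origin at the lowest point of the ball
- beaker: Clear empty beaker, 76 mm diameter, 110 mm high; origin under its centre; to be left alone
Mind the look-alikes: they are no part of the job. What is shaped like the flask but black is not meant. What is shaped like the stand but red is not meant.

How it is judged:
By the outcome, as a careful person would: the job done as asked, in the order asked, and still so for the second after the job is handed in, while the arm keeps its last pose, push and grip.
It also fails if it takes over 54 s, if anything falls off the work surface, if the arm or the gripper's body presses on something with over 40 N, if the wrist force passes 120 N, or if a joint passes its speed limit or range.

## Working session

There is one attempt and no reset: what is moved stays moved. The work goes in short steps, each a Python script; the robot and the scene stay as the last script left them, time stands still between calls to the robot, and variables do not carry over. Pictures are saved under pics/ and viewed, at most 10 in all, crops included, and the job is handed in when it is done.

```bash
mkdir -p pics
python3 - <<'E'
from bench import ctrl
import cv2,numpy as np
np.set_printoptions(precision=4,suppress=True)
for n in("side","top"):
    cv2.imwrite(f"pics/{n}0.png",ctrl.read_camera(n)); print(n,ctrl.camera_params(n))
print(ctrl.camera_params("wrist"),ctrl.current_t(),ctrl.current_eef_rot())
E
```

```text
side {'fx': 534.0945764398166, 'fy': 534.0945764398166, 'cx': 309.23929782588016, 'cy': 239.20370071036393, 'pose': array([[-0.8699,  0.2589, -0.4198,  0.0131],
       [-0.4928, -0.4218,  0.7611,  0.9202],
       [ 0.02  ,  0.8689,  0.4946,  0.6601],
       [ 0.    ,  0.    ,  0.    ,  1.    ]])}
top {'fx': 529.3408472481286, 'fy': 529.3408472481286, 'cx': 319.72856675194623, 'cy': 232.5382347010337, 'pose': array([[ 0.0189,  0.9836, -0.1796,  0.3499],
       [-0.9997,  0.0219,  0.0148,  0.0497],
       [ 0.0185,  0.1792,  0.9836,  1.0659],
       [ 0.    ,  0.    ,  0.    ,  1.    ]])}
{'fx': 363.357982252328, 'fy': 363.357982252328, 'cx': 317.86545313717124, 'cy': 237.7283586731323, 'T_tool_cam': array([[ 0.001 ,  0.9689,  0.2473,  0.0699],
       [ 1.    , -0.0008, -0.001 , -0.0009],
       [-0.0007,  0.2473, -0.9689, -0.1718],
       [ 0.    ,  0.    ,  0.    ,  1.    ]])} 0.1 [[ 0.9144  0.4048 -0.0003]
 [ 0.4048 -0.9144  0.0011]
 [ 0.0001 -0.0011 -1.    ]]
```

View pics/side0.png

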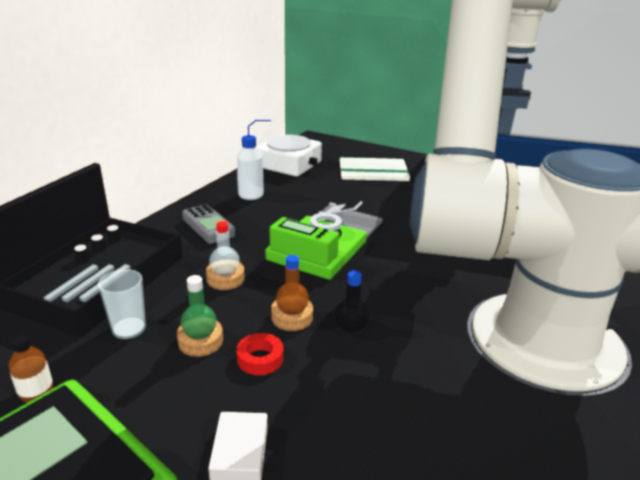

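View pics/top0.png

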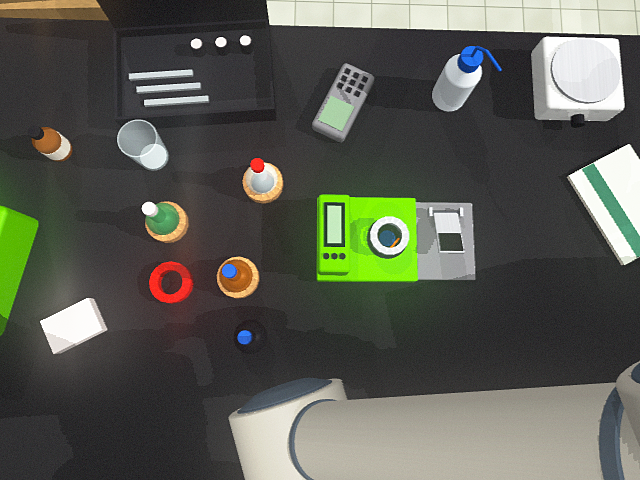

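Candidates: the amber flask with blue stopper is at top (238,277) and side (292,295), in a cork ring. The black look-alike is at top (245,338) and side (353,305). The red ring at top (171,282) is a decoy for the cork ring. Next I'll measure and confirm with one enlarged crop.

```bash
cat > h.py <<'E'
import cv2,numpy as np
from bench import ctrl
np.set_printoptions(precision=4,suppress=True)
def pose(n,T=None):
    p=ctrl.camera_params(n)
    return p,(p["pose"] if n!="wrist" else T@p["T_tool_cam"])
def ray(n,u,v,T=None):
    p,P=pose(n,T); d=P[:3,:3]@np.array([(u-p["cx"])/p["fx"],-(v-p["cy"])/p["fy"],-1.])
    return P[:3,3],d/np.linalg.norm(d)
def onz(n,u,v,z,T=None):
    o,d=ray(n,u,v,T); return o+d*(z-o[2])/d[2]
def tri(rays):
    A=sum(np.eye(3)-np.outer(d,d) for o,d in rays); b=sum((np.eye(3)-np.outer(d,d))@o for o,d in rays)
    x=np.linalg.solve(A,b); return x,[np.linalg.norm((np.eye(3)-np.outer(d,d))@(x-o)) for o,d in rays]
def proj(n,X,T=None):
    p,P=pose(n,T); c=P[:3,:3].T@(np.asarray(X)-P[:3,3]); return np.array([p["cx"]+p["fx"]*c[0]/-c[2],p["cy"]-p["fy"]*c[1]/-c[2]])
def tool():
    T=np.eye(4); T[:3,:3]=ctrl.current_eef_rot(); T[:3,3]=ctrl.current_tool_pos(); return T
def mask(im,lo,hi,box=None):
    m=cv2.inRange(cv2.cvtColor(im,cv2.COLOR_BGR2HSV),np.array(lo),np.array(hi))
    if box: z=np.zeros_like(m); x0,y0,x1,y1=box; z[y0:y1,x0:x1]=m[y0:y1,x0:x1]; m=z
    return m
def big(m):
    c=cv2.findContours(m,cv2.RETR_EXTERNAL,cv2.CHAIN_APPROX_NONE)[0]; return max(c,key=cv2.contourArea)
def cen(c):
    M=cv2.moments(c); return np.array([M["m10"],M["m01"]])/M["m00"]
def down(a):  # tool down, closing line (tool y) at angle a deg in world xy
    c,s=np.cos(np.radians(a)),np.sin(np.radians(a)); y=np.array([c,s,0]); z=np.array([0,0,-1.]); return np.stack([np.cross(y,z),y,z],1)
E
python3 - <<'E'
from h import *
t=cv2.imread("pics/top0.png"); s=cv2.imread("pics/side0.png")
B=((100,120,80),(130,255,255))
ct=big(mask(t,*B,(215,255,262,300))); cs=big(mask(s,*B,(280,250,305,275)))
print("stopper",cen(ct),cen(cs),tri([ray("top",*cen(ct)),ray("side",*cen(cs))]))
O=((5,60,60),(22,255,255)); c=big(mask(t,*O,(205,245,270,310))); e=cv2.minEnclosingCircle(c);print("cork",e,onz("top",*e[0],.025))
W=((0,0,150),(180,60,255))
ct=cv2.convexHull(big(mask(t,*W,(362,210,415,262)))); cs=cv2.convexHull(big(mask(s,*W,(305,208,345,232))))
et,es=cv2.fitEllipse(ct),cv2.fitEllipse(cs); print("ring",et,es,tri([ray("top",*et[0]),ray("side",*es[0])]),onz("top",*et[0],.065))
g=big(mask(t,(45,100,60),(75,255,255),(300,180,430,290))); q=cv2.boxPoints(cv2.minAreaRect(g)); print("body",q,[onz("top",*p,.03)[:2] for p in q])
P=mask(t,(0,0,0),(180,255,60),(436,232,466,256)); pc=big(P); r=cv2.minAreaRect(pc); print("pad",cen(pc),r,onz("top",*cen(pc),.059))
f=mask(t,(0,0,70),(180,60,255),(418,195,480,285)); r=cv2.minAreaRect(big(f)); print("foot",r,[onz("top",*p,.012)[:2] for p in cv2.boxPoints(r)])
a=cv2.resize(t[190:360,130:480],(800,389),interpolation=2); b=cv2.resize(s[180:360,170:400],None,fx=1.15,fy=1.15)
cv2.imwrite("pics/c0.png",np.vstack([a,np.hstack([b,np.zeros((b.shape[0],800-b.shape[1],3),np.uint8)])])[:600])
E
```

```text
stopper [228.8438 270.6192] [291.7333 261.5222] (array([0.4489, 0.1951, 0.1303]), [np.float64(0.00020420642758383248), np.float64(0.00020420642758388406)])
cork ((237.5, 277.5), 21.783119201660156) [0.4467 0.1938 0.025 ]
ring ((389.1877746582031, 235.24159240722656), (37.80849838256836, 39.18398666381836), 113.2319107055664) ((328.710205078125, 218.3151092529297), (21.31744956970215, 35.959632873535156), 78.74846649169922) (array([ 0.5267, -0.0995,  0.0704]), [np.float64(0.0029271582817759463), np.float64(0.0029271582817759854)]) [ 0.5304 -0.0992  0.065 ]
body [[316. 282.]
 [316. 194.]
 [417. 194.]
 [417. 282.]] [array([0.4406, 0.0396]), array([0.6179, 0.0431]), array([ 0.6227, -0.1612]), array([ 0.4446, -0.1587])]
pad [458.8824 242.1765] ((458.0, 241.5), (17.0, 8.0), 90.0) [ 0.5208 -0.2353  0.059 ]
foot ((446.5, 241.0), (78.0, 57.0), 90.0) [array([ 0.6105, -0.1667]), array([ 0.6133, -0.2843]), array([ 0.4527, -0.2789]), array([ 0.4503, -0.1644])]
```

View pics/c0.png

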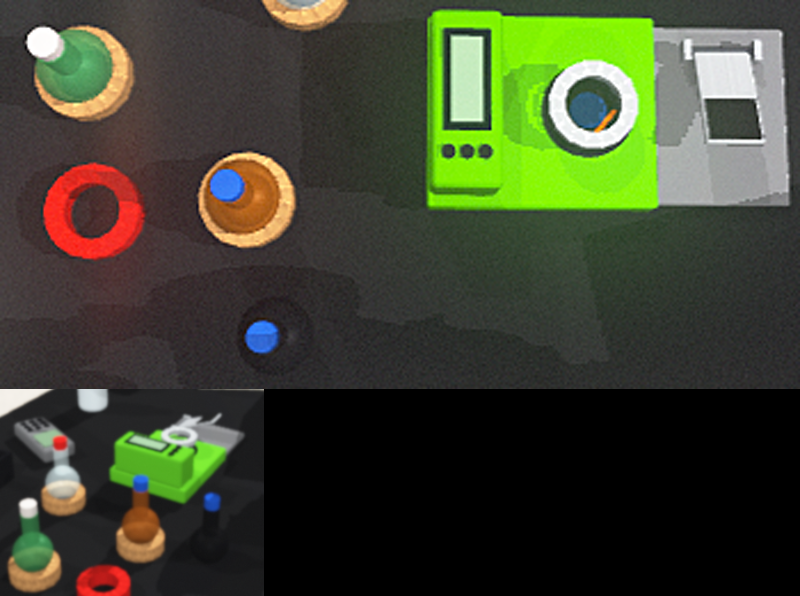

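The crop shows amber glass, a blue stopper and a natural cork ring at original (238,277), so this is the flask meant. The black flask and the red ring are separate decoys. The pad centre is at about (450.7,242) in the top view. Now I'll shut the fingers and take two wrist views of the reader from different places.

Run:
```python
from h import *
import pickle
print("pad guess",onz("top",450.7,242,.059))
ctrl.command_gripper(0.0)
R=down(-90); D=[]
for i,p in enumerate([(.44,-.24,.22),(.44,-.12,.22)]):
    ctrl.goto(np.array(p),R); T=tool(); im=ctrl.read_camera("wrist"); D.append((T,im)); cv2.imwrite(f"pics/w{i}.png",im)
    print(ctrl.current_t(),ctrl.current_q(),"pad px",proj("wrist",onz("top",450.7,242,.059),T),"ring px",proj("wrist",(.5304,-.0992,.065),T))
pickle.dump(D,open("w.pkl","wb"))
cv2.imwrite("pics/w01.png",cv2.resize(np.vstack([D[0][1],D[1][1]]),(400,600)))
cv2.imwrite("pics/w01.png",cv2.resize(np.hstack([D[0][1],D[1][1]]),(800,300)))
```

```text
pad guess [ 0.5208 -0.2194  0.059 ]
2.9333 [-35.5204  17.99    93.6928  -0.0081  68.3042  54.5148] pad px [294.4694 131.8571] ring px [153.5807 119.7933]
3.5333 [-22.8115  14.3139  99.3218  -0.0128  66.3346  67.1994] pad px [431.7105 132.3316] ring px [294.6394 120.1472]
```

View pics/w01.png

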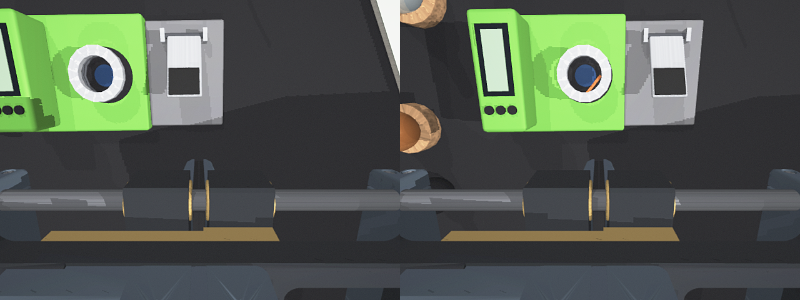

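Both wrist views show the pad, at about (294,130) and (430,130) full-size, and the ring, at about (155,117) and (295,118). I'll triangulate these, then press.

Run:
```python
from h import *
import pickle
D=pickle.load(open("w.pkl","rb")); rp=[];rr=[]
G=[((294,131),(154,118)),((431,131),(295,118))]
for (T,im),(p,r) in zip(D,G):
    c=big(mask(im,(0,0,0),(180,255,75),(p[0]-28,p[1]-28,p[0]+28,p[1]+26))); q=cen(c); print("pad",q,cv2.boundingRect(c)); rp.append(ray("wrist",*q,T))
    c=cv2.convexHull(big(mask(im,(0,0,150),(180,60,255),(r[0]-55,r[1]-55,r[0]+60,r[1]+55)))); e=cv2.fitEllipse(c); print("ring",e); rr.append(ray("wrist",*e[0],T))
    print([onz("wrist",*q,.059,T),onz("wrist",*e[0],.065,T)])
print("pad",tri(rp)); print("ring",tri(rr))
```

```text
pad [293.9288 129.5682] (270, 109, 49, 43)
ring ((153.78846740722656, 116.93840789794922), (86.35689544677734, 97.2742691040039), 136.5421142578125)
[array([ 0.5227, -0.219 ,  0.059 ]), array([ 0.5327, -0.0996,  0.065 ])]
pad [430.9551 129.9679] (406, 109, 52, 43)
ring ((294.2173767089844, 116.9454345703125), (88.1111068725586, 92.58795166015625), 169.23898315429688)
[array([ 0.5228, -0.2186,  0.059 ]), array([ 0.533 , -0.0989,  0.065 ])]
pad (array([ 0.5228, -0.2189,  0.058 ]), [np.float64(3.175431747519463e-05), np.float64(3.1754317474878866e-05)])
ring (array([ 0.533 , -0.0988,  0.0629]), [np.float64(0.00014190250752073), np.float64(0.00014190250752041782)])
```

Run:
```python
from h import *
R=down(-90)
ctrl.goto(np.array([.522,-.219,.085]),R)
f0=ctrl.current_contact_force()
print(ctrl.move_l(np.array([.520,-.219,.050]),vel=.05,contact_N=3),ctrl.current_tool_pos(),ctrl.current_contact_force()-f0)
p=ctrl.current_tool_pos(); k=(p[2]-.026)/.025
print(ctrl.move_l(np.array([p[0]-8e-3*k,-.219,.026]),vel=.03,contact_N=16),ctrl.current_tool_pos(),ctrl.current_contact_force()-f0)
ctrl.sleep(.3);print(ctrl.current_tool_pos(),ctrl.current_contact_force()-f0)
im=ctrl.read_camera("side");cv2.imwrite("pics/s1.png",im)
cv2.imwrite("pics/t1.png",ctrl.read_camera("top")); print(ctrl.current_t())
```

```text
True [ 0.5204 -0.2186  0.0627] [ 1.81   -0.7749  4.1626]
True [ 0.5123 -0.2192  0.0344] [-1.474   2.4451 17.951 ]
[ 0.5123 -0.2192  0.0345] [-1.1     3.0427 19.6028]
6.1917
```

The paddle reached its stop: z is 0.0345 m and the force about 19 N, against 9.5 N needed. Next I'll release it, check that it returned, then look at the flask with the wrist camera.

Run:
```python
from h import *
import pickle
R=down(-90)
ctrl.move_l(np.array([.521,-.219,.085]),vel=.08)
ctrl.move_l(np.array([.44,-.2,.25]),vel=.25); T=tool(); w=ctrl.read_camera("wrist")
ctrl.command_gripper(1.0)
D=[]
rs=[];rc=[]
for p in [(.37,.15,.25),(.37,.23,.25)]:
    ctrl.goto(np.array(p),R); T=tool(); im=ctrl.read_camera("wrist"); D.append(im)
    g=proj("wrist",(.448,.195,.139),T).astype(int); c=big(mask(im,(100,120,80),(130,255,255),(max(g[0]-40,0),max(g[1]-40,0),g[0]+40,g[1]+40))); q=cen(c)
    h=proj("wrist",(.447,.194,.025),T); rs.append(ray("wrist",*q,T)); print("stopper",q,"guess",g,"cork guess",h,onz("wrist",*q,.139,T))
    n=np.array([h]).astype(int)[0]; m=mask(im,(5,60,60),(22,255,255),(max(n[0]-75,0),max(n[1]-75,0),n[0]+75,n[1]+75)); e=cv2.minEnclosingCircle(big(m)); print("cork",e,onz("wrist",*e[0],.02,T)); rc.append(ray("wrist",*e[0],T))
print(tri(rs),tri(rc)); print(ctrl.current_t(),ctrl.current_q())
cv2.imwrite("pics/w2.png",cv2.resize(np.hstack([w]+D),(800,200)))
```

```text
stopper [258.5952 132.4686] guess [258 134] cork guess [276.2776 138.3193] [0.4492 0.1946 0.139 ]
cork ((274.0, 135.5), 40.966548919677734) [0.45   0.1969 0.02  ]
stopper [364.8747 132.0929] guess [365 133] cork guess [352.882  138.0374] [0.4492 0.1959 0.139 ]
cork ((352.02056884765625, 134.95530700683594), 40.76785659790039) [0.4503 0.1945 0.02  ]
(array([0.4494, 0.1953, 0.1346]), [np.float64(2.3735443517377127e-05), np.float64(2.37354435174803e-05)]) (array([0.4498, 0.1956, 0.0314]), [np.float64(0.00012773170498085948), np.float64(0.00012773170498090667)])
11.1833 [ 23.9351  10.5906  99.148   -0.0179  70.2972 113.9453]
```

View pics/w2.png

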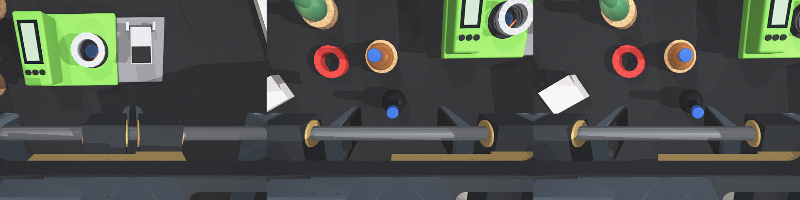

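The wrist views put the stopper at about (.449,.195,.135) and the cork centre at about the same x and y, so the flask is upright. The pad is visible and back up. Now I'll grasp the flask.

Run:
```python
from h import *
R=down(-90)
ctrl.goto(np.array([.449,.195,.22]),R); f0=ctrl.current_contact_force()
print(ctrl.move_l(np.array([.449,.195,.083]),vel=.1,contact_N=6),ctrl.current_tool_pos())
ctrl.command_gripper(0.0); print(ctrl.current_grip_width()*91,ctrl.current_grasp_force(),ctrl.current_contact_force()-f0)
ctrl.move_l(np.array([.449,.195,.20]),vel=.1); print(ctrl.current_grip_width()*91,ctrl.current_contact_force()-f0)
ctrl.move_l(np.array([.531,-.099,.24]),vel=.2)
ctrl.sleep(.3); f=ctrl.current_contact_force()
T=tool(); im=ctrl.read_camera("wrist"); cv2.imwrite("pics/w3.png",im); cv2.imwrite("pics/t3.png",ctrl.read_camera("top")); s=ctrl.read_camera("side"); cv2.imwrite("pics/s3.png",s)
print(ctrl.current_tool_pos(),f-f0,ctrl.current_t(),ctrl.current_wrist_torque())
cv2.imwrite("pics/v3.png",np.hstack([cv2.resize(s[100:340,200:440],(400,400)),cv2.resize(cv2.imread("pics/t3.png")[130:330,290:490],(400,400))]))
```

```text
False [0.4493 0.1951 0.0834]
25.137894341387973 29.995687901973724 [ 0.0789 -1.2613  1.1477]
25.39209440858624 [-0.9748  0.2748 -0.4098]
[ 0.531  -0.0989  0.24  ] [-0.9741 -0.2512 -1.0771] 17.6333 [ 0.041  -0.0269  0.0168]
```

View pics/v3.png

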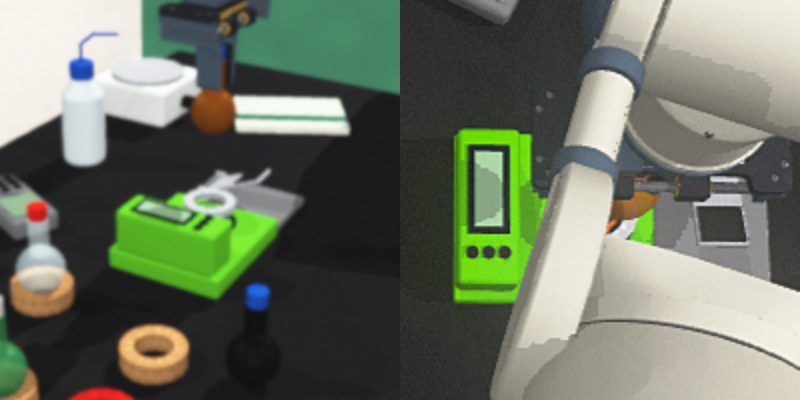

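The flask is held upright over the reader. The pad is back at its rest pixel, about (450,242) in the top view. I'll check the ball's position against prediction, then lower it.

Run:
```python
from h import *
s=cv2.imread("pics/s3.png"); g=proj("side",(.531,-.099,.203)); c=big(mask(s,(5,100,40),(20,255,255),(300,140,345,190))); print("ball side",g,cv2.minEnclosingCircle(c),cen(c))
w=cv2.imread("pics/w3.png"); print("ball wrist guess",proj("wrist",(.531,-.099,.203),tool())); c=big(mask(w,(5,100,40),(20,255,255))); print(cv2.boundingRect(c))
ctrl.move_l(np.array([.5315,-.099,.140]),vel=.1); ctrl.sleep(.3); f0=ctrl.current_contact_force()
print(ctrl.move_l(np.array([.5315,-.099,.112]),vel=.03,contact_N=4),ctrl.current_tool_pos(),ctrl.current_contact_force()-f0,ctrl.current_wrist_torque(),ctrl.current_t())
cv2.imwrite("pics/s4.png",ctrl.read_camera("side"))
```

```text
ball side [327.8688 166.1252] ((329.0419921875, 159.87403869628906), 20.747997283935547) [327.6039 165.8419]
ball wrist guess [319.3607 263.819 ]
(130, 364, 381, 22)
True [ 0.5314 -0.0991  0.1213] [ 0.7345 -1.3891  6.1463] [-0.1946 -0.1866  0.0225] 19.7167
```

Run:
```python
from h import *
ctrl.sleep(.1); print(ctrl.current_contact_force(),ctrl.current_tool_pos())
for z in (.116,.112,.108,.105,.103,.101,.099):
    hit=ctrl.move_l(np.array([.5315,-.099,z]),vel=.03,contact_N=30); ctrl.sleep(.15)
    F=ctrl.current_contact_force(); print(hit,ctrl.current_tool_pos(),F,ctrl.current_wrist_torque(),ctrl.current_grip_width()*91,ctrl.current_grasp_force())
    if F[2]>24: break
s=ctrl.read_camera("side");cv2.imwrite("pics/s5.png",s); w=ctrl.read_camera("wrist"); print(ctrl.current_t())
cv2.imwrite("pics/v5.png",np.hstack([cv2.resize(s[170:290,250:370],(400,400),interpolation=2),cv2.resize(w,(400,400))]))
```

```text
[ 0.9098 -1.9553  3.7704] [ 0.5315 -0.0991  0.1219]
False [ 0.5317 -0.0992  0.1163] [-1.7164 -2.8555  5.6571] [-0.2982  0.0313 -0.0154] 25.38113240703983 29.999853372573853
False [ 0.5317 -0.0992  0.1124] [-0.2559 -2.2437  8.2089] [-0.3084  0.1618 -0.004 ] 25.145212610085586 30.00108003616333
False [ 0.5318 -0.0992  0.1085] [-1.6635 -2.0536  9.6777] [-0.2564  0.2777  0.0266] 25.172977681877537 30.00212788581848
False [ 0.5318 -0.0992  0.1056] [-1.4433 -2.3869 11.9292] [-0.2684  0.2989  0.0306] 25.54571574281245 30.0029119849205
False [ 0.5321 -0.0995  0.1041] [-2.9386 -2.9447 20.8878] [-0.4684  0.6232  0.066 ] 25.30491070172835 30.003237426280975
False [ 0.5328 -0.0996  0.1028] [-2.6415 -2.5456 28.8777] [-0.3447  0.573   0.0104] 25.441076694061152 30.01304179430008
22.525
```

View pics/v5.png

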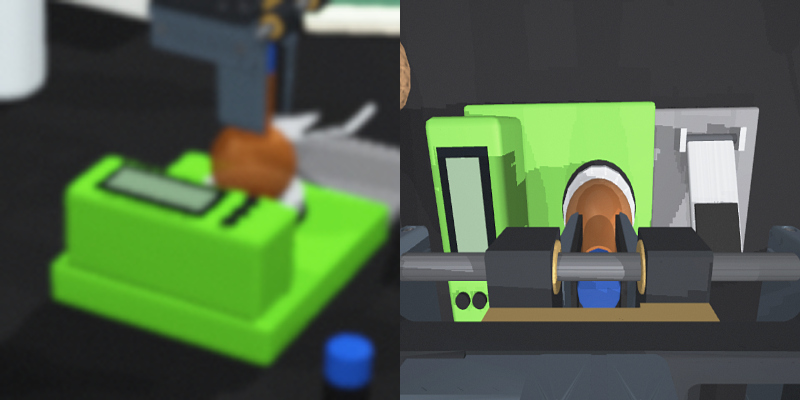

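The force turns stiff at TCP z ≈ 0.105, as expected for the stop, so the ring is home. The view shows the flask upright in the ring. I'll check that the push holds steady, then hand in.

Run:
```python
from h import *
for _ in range(3):
    ctrl.sleep(.4); F=ctrl.current_contact_force(); p=ctrl.current_tool_pos(); print(F,p,ctrl.current_grip_width()*91)
if F[2]>18: print(ctrl.sign_off(),ctrl.current_t())
```

```text
[-3.7877 -1.6812 29.1334] [ 0.5328 -0.0996  0.1028] 25.753002046520145
[-2.854  -1.6843 29.0622] [ 0.5328 -0.0996  0.1028] 25.41845451283073
[-2.135  -0.796  29.8135] [ 0.5328 -0.0996  0.1028] 25.26717746468127
the job is handed in; nothing more can be done
the job is handed in; nothing more can be done
```

The job is handed in at about 24 s: the paddle was pressed to its stop and sprang back up, and the amber flask is upright in the reader's ring, pushed fully home and still gripped with a steady push of about 29 N; I moved none of the other items.

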